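# Shut and lock the parts cabinet on the shop counter

## Robot

A 6-joint arm with a two-finger parallel gripper is mounted at the origin on the work surface. World frame = base frame: x ahead of the robot, y to its left, z up, the work surface at z = 0. Lengths are in m, angles in rad, forces in N, time in s.
With the tool pointing down it reaches from about 0.325 to 0.775 m from the base axis. Payload 5.5 kg.
Tool frame: the origin (TCP) lies midway between the tips of the shut fingers; the grasp point (between the pads) lies 19 mm behind it; z points along the fingers, y is the direction in which the jaws open and shut (so a half turn about z gives the same grasp; the last joint's range is limited). The gripper opens to 88 mm and grips with 3 to 60 N. Pads are 20 mm wide; open, the fingers measure 115 mm over their backs; the gripper's body (75 mm by 178 mm) begins 61 mm behind the grasp point.
Start: joints at [-1.285, 0.091, 1.231, -0, 1.82, -0.057], TCP at [0.202, -0.565, 0.223] pointing down, gripper open.
Joint ranges: [-2.87, 2.87], [-0.86, 2.18], [0.17, 2.46], [-1.51, 4.65], [0.06, 2.69], [-2.65, 2.65]. Speed limits (rad/s): [2.57, 2.57, 3.01, 3.14, 3.14, 3.14].

## Interface

Orientations are given as [roll, pitch, yaw] about the fixed x, y, z axes, in that order (R = Rz(yaw) Ry(pitch) Rx(roll)).
In Python, from cell import manip gives the robot as it stands. Calls block until the motion is done:
- manip.movep(position, orientation): joint-space move of the TCP to a pose.
- manip.move_linear(position, orientation=None, speed=0.15, guard=None): straight line of the TCP; orientation=None keeps the orientation; speed is the mean speed in m/s. With guard (N) it stops when the force on the tool has changed by that much, and returns True; else False.
- manip.move_j(angles): joint-space move.
- manip.grip(opening): finger opening in m; the grip force is fixed at half the most; returns when the fingers have stopped.
- manip.sleep(seconds).
- manip.ik(position, orientation): joint angles nearest the present ones, or None.
- manip.capture(name): name is "scene" or "top" or "wrist"; returns a dict with "frame" (480x640x3 uint8, red, green, blue), "depth" (480x640 float32, m along the optical axis (not along the pixel's ray), 0 where there is no reading), "intrinsics" (3x3 intrinsics, pixels), "pose" (4x4, takes a point from camera to world coordinates). Camera axes: x right, y up, looking along -z (the intrinsics and any distortion apply to the point x, -y, -z); pixel columns grow to the right and rows downward; lengths in m; the calibration is good to about 2 mm. A picture is of the moment at which its call begins.
A pose or a line that the arm cannot do raises manip.IKError and nothing moves.
- manip.close_job(): hands the job in, once; it reports no verdict.
Readings, each from a call of its own:
- manip.current_clock(): time.
- manip.current_qpos(): joint angles.
- manip.current_qvel(): joint speeds.
- manip.current_joint_torque(): joint torques, N m.
- manip.current_eef_pos(): TCP position.
- manip.current_eef_rot(): TCP orientation.
- manip.current_ft_force(): force on the tool from outside, world axes, zero at the start.
- manip.current_wrist_torque(): the same for the moment, N m.
- manip.current_width(): finger opening in m.
Only numpy, scipy, OpenCV 4.12 (cv2) and the standard library are available. Lean on these libraries where they do the work, as an engineer would, in place of code of your own. Each camera call takes 0.05 s, during which the arm holds its last target. There are 200 camera calls.

## Task

Both drawers of the little red-fronted parts cabinet on the counter have been left open: push each one fully home with the fingertips. Once both are shut, push the black lock slide on top of the cabinet sideways all the way to the red end of its track to lock up. Only push, do not grip the drawer fronts or the slide, and leave the spray can, the discs and the spanner where they are.

Things in the scene. Friction and masses are not known exactly. Their poses are not given: they have to be found in the camera images.
- cabinet: Fixed low steel parts cabinet, 240 mm deep (x), 340 mm wide (y), 110 mm tall, grey top; origin at the centre of its underside, on the counter. Its own +x points from the drawer fronts to the back (roughly away from the robot), +y to the robot's left, z up. Its place and yaw vary.
- drawer_left (a joint): Left (+y) drawer, how far it stands open in m: 0 shut, 0.16 fully out. It slides along the cabinet's own x and shuts towards +x against a stop. It moves with about 1.5 N of friction and stays where it is left. When shut its front's outer face is flush with the cabinet's front plane (cabinet own x = -120 mm).
- drawer_right (a joint): Right (-y) drawer, how far it stands open in m; just as the left one.
- left_front (a point): Point on the outer (robot-side) face of the left drawer's red front, midway across, 72 mm above the counter; it moves with the drawer, axes as the cabinet's (+x is the way to push). The front is 160 mm wide, 86 mm high and 12 mm thick, its top edge 26 mm above this point (98 mm above the counter), 12 mm below the cabinet's top; flat, nothing stands out from it.
- right_front (a point): The same point on the right drawer's red front; same sizes.
- bolt (a joint): Lock slide, travel in m: 0 at the green (-y) end, 0.06 at its stop at the red (+y) end = locked. Its aluminium track on the cabinet top is 44 mm (x) by 130 mm (y), 10 mm high, a red stripe at the +y end, a green one at the -y end. It moves along the cabinet's own y with about 2 N of friction and stays where it is left.
- bolt_top (a point): Centre of the top of the lock slide's black thumb block, which is 36 mm (x) by 24 mm (y) by 24 mm high and stands on the track (centred 40 mm in front of the cabinet's centre); this point lies about 144 mm above the counter and moves with the slide; axes as the cabinet's (+y is the way to push).
- spray_can: Bystander: loose blue spray can, 56 mm across, 115 mm tall, standing on the counter beside the cabinet; origin at the centre of its underside. May be on either side.
- disc_stack: Bystander: loose stack of orange and dark cutting discs, 76 mm across, 48 mm tall, on the counter beside the cabinet; origin at the centre of its underside. May be on either side.
- spanner: Bystander: loose spanner, 170 mm long, lying roughly across the rear of the cabinet's top, behind the lock track; steel, flat, about 8 mm thick; origin at the middle of its length, underneath.

How it is judged:
By the outcome, as a careful person would: the job done as asked, in the order asked, and still so for the second after the job is handed in, with the robot touching nothing.
It also fails if it takes over 64 s, if anything falls off the work surface, if the arm or the gripper's body presses on something with over 40 N, if the wrist force passes 120 N, or if a joint passes its speed limit or range.

## Working session

There is one attempt and no reset: what is moved stays moved. The work goes in short steps, each a Python script; the robot and the scene stay as the last script left them, time stands still between calls to the robot, and variables do not carry over. Pictures are saved under pics/ and viewed, about 8 in all and at most 12, crops included, and the job is handed in when it is done.

```bash
mkdir -p pics; ls; python3 - <<'E'
from cell import manip
import cv2,numpy as np
for n in("top","scene"):
    c=manip.capture(n); cv2.imwrite(f"pics/{n}0.png",c["frame"][:,:,::-1]); np.savez(f"{n}0.npz",**c)
    print(n,c["intrinsics"].tolist(),np.round(c["pose"],3).tolist(),c.keys())
E
```

```text
pics
top [[485.13523424173417, 0.0, 327.1372615805505], [0.0, 485.13523424173417, 245.2985505797112], [0.0, 0.0, 1.0]] [[0.01, 0.986, -0.166, 0.511], [-1.0, 0.014, 0.023, 0.01], [0.025, 0.165, 0.986, 0.989], [0.0, 0.0, 0.0, 1.0]] dict_keys(['frame', 'depth', 'intrinsics', 'pose'])
scene [[550.4882025328087, 0.0, 321.93047197076834], [0.0, 550.4882025328087, 249.26459796817196], [0.0, 0.0, 1.0]] [[0.73, -0.54, 0.419, 1.151], [0.683, 0.584, -0.438, -0.483], [-0.008, 0.606, 0.795, 1.036], [0.0, 0.0, 0.0, 1.0]] dict_keys(['frame', 'depth', 'intrinsics', 'pose'])
```

View pics/top0.png

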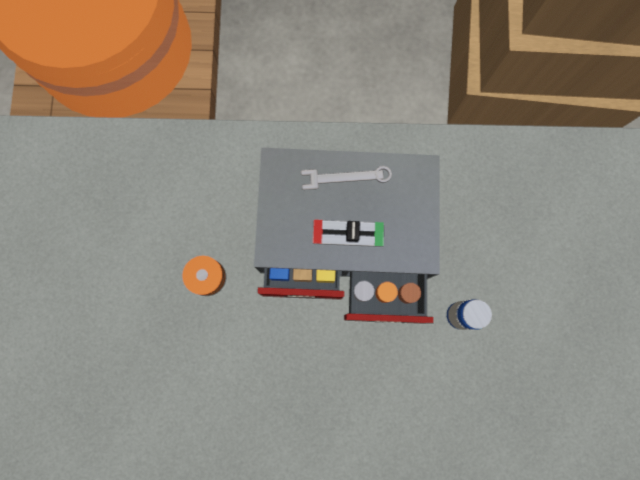

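View pics/scene0.png

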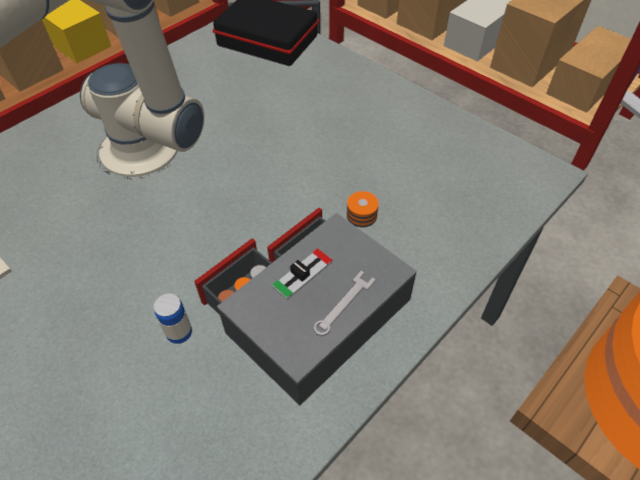

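The top view shows the cabinet top at about (262,149), (440,155), (437,275) and (256,270). The left drawer front is near (300,293), the right front near (390,319) and the bolt at (353,231). The discs are at (203,276), the can at (470,315) and the spanner at (347,178). The scene view agrees with this.

```bash
cat > vis.py <<'E'
import numpy as np,cv2
def cloud(c):
    K=c["intrinsics"];d=c["depth"];v,u=np.indices(d.shape)
    P=np.stack([(u-K[0,2])/K[0,0]*d,-(v-K[1,2])/K[1,1]*d,-d],-1)
    T=c["pose"];return P@T[:3,:3].T+T[:3,3]
def ray(c,u,v,z):
    K=c["intrinsics"];T=c["pose"];r=T[:3,:3]@np.array([(u-K[0,2])/K[0,0],-(v-K[1,2])/K[1,1],-1])
    return T[:3,3]+r*(z-T[2,3])/r[2]
def big(m,n=1):
    k,l,s,_=cv2.connectedComponentsWithStats(m.astype(np.uint8))
    return [l==i for i in 1+np.argsort(-s[1:,4])[:n]]
def measure(c):
    P=cloud(c);f=c["frame"].astype(int);ok=c["depth"]>0;z=P[...,2]
    roi=ok&(P[...,0]>.25)&(P[...,0]<.85)&(abs(P[...,1])<.45)
    R={}
    m=big(roi&(z>.1)&(z<.16))[0]
    cs=cv2.findContours(m.astype(np.uint8),0,1)[0];q=max(cs,key=cv2.contourArea)[:,0]
    W=np.array([ray(c,u,v,.11)[:2] for u,v in q],np.float32)
    (cx,cy),(w,h),a=cv2.minAreaRect(W)
    if w>h:w,h,a=h,w,a-90
    a=(a+90)%180-90
    R["cab"]=(cx,cy,w,h,a)
    red=roi&(f[...,0]>90)&(f[...,1]<50)&(f[...,2]<50)
    R["red"]=[]
    yaw=np.radians(a);C=np.array([[np.cos(yaw),np.sin(yaw)],[-np.sin(yaw),np.cos(yaw)]])
    for b in big(red,3):
        Q=P[b];L=(Q[:,:2]-[cx,cy])@C.T
        R["red"].append((b.sum(),np.percentile(z[b],[5,95]).round(3),np.percentile(L,[1,50,99],axis=0).round(4).tolist()))
    b=big(roi&(z>.13)&(z<.16)&(f.max(-1)<90))[0];L=(P[b][:,:2]-[cx,cy])@C.T
    R["bolt"]=(b.sum(),np.median(z[b]),np.percentile(L,[2,50,98],axis=0).round(4).tolist())
    blobs=[]
    for b in big(roi&(z>.02),6): blobs.append((b.sum(),P[b].min(0).round(3).tolist(),P[b].max(0).round(3).tolist()))
    R["blobs"]=blobs
    return R
E
python3 - <<'E'
import numpy as np;from vis import *
for n in("top","scene"):
    for k,v in measure(dict(np.load(n+"0.npz"))).items():
        print(n,k); [print("  ",x) for x in v]
E
```

```text
top cab
   0.7271127700805664
   -0.049212440848350525
   0.22908636927604675
   0.33906543254852295
   -1.5495071411132812
top red
   (np.int64(497), array([0.095, 0.1  ]), [[-0.1612, 0.0081], [-0.1555, 0.0836], [-0.1498, 0.157]])
   (np.int64(469), array([0.095, 0.1  ]), [[-0.2012, -0.1561], [-0.196, -0.0785], [-0.1909, -0.0037]])
   (np.int64(3), array([0.12 , 0.122]), [[-0.047, 0.0479], [-0.0447, 0.0479], [-0.0432, 0.048]])
top bolt
   208
   0.14369538059444847
   [[-0.0634, -0.0178], [-0.0478, -0.0044], [-0.029, 0.004]]
top blobs
   (np.int64(26084), [0.52, -0.222, 0.02], [0.846, 0.123, 0.148])
   (np.int64(1307), [0.57, 0.192, 0.02], [0.645, 0.268, 0.053])
   (np.int64(1096), [0.51, -0.308, 0.021], [0.565, -0.253, 0.119])
   (np.int64(1), [0.619, -0.111, 0.02], [0.619, -0.111, 0.02])
   (np.int64(1), [0.616, -0.149, 0.02], [0.616, -0.149, 0.02])
   (np.int64(1), [0.613, -0.073, 0.02], [0.613, -0.073, 0.02])
scene cab
   0.726969838142395
   -0.05091466009616852
   0.2325858473777771
   0.34315726161003113
   -1.5078201293945312
scene red
   (np.int64(302), array([0.094, 0.101]), [[-0.2031, -0.1586], [-0.1973, -0.0849], [-0.1921, -0.0057]])
   (np.int64(269), array([0.094, 0.101]), [[-0.1623, 0.0055], [-0.1559, 0.0803], [-0.1509, 0.161]])
   (np.int64(99), array([0.118, 0.123]), [[-0.0676, 0.0511], [-0.0466, 0.0588], [-0.0268, 0.0653]])
scene bolt
   202
   0.14264499063583724
   [[-0.0636, -0.0186], [-0.0438, -0.0111], [-0.029, 0.0052]]
scene blobs
   (np.int64(23266), [0.517, -0.223, 0.02], [0.844, 0.124, 0.149])
   (np.int64(1218), [0.508, -0.31, 0.02], [0.565, -0.255, 0.121])
   (np.int64(802), [0.568, 0.19, 0.02], [0.645, 0.271, 0.054])
```

Both views agree. The raw top-contour depth comes out short (229–233 mm against 240). The far edge and the bolt offset both put the centre at about (0.721, -0.050), yaw -1.53°. Left drawer is about 36 mm open, right about 76 mm, and the bolt is at about 23 mm. Starting the pushes.

```bash
cat > go.py <<'E'
from cell import manip
import numpy as np
Y=np.radians(-1.53);C0=np.array([.721,-.050]);Rm=np.array([[np.cos(Y),-np.sin(Y)],[np.sin(Y),np.cos(Y)]])
O=[np.pi,0,Y]
def W(x,y,z): return [*(C0+Rm@[x,y]),z]
def L(): p=np.array(manip.current_eef_pos()); return [*(Rm.T@(p[:2]-C0)).round(4),round(p[2],4)]
def st(s,g=None): print(s,g,L(),np.round(manip.current_ft_force(),1),round(manip.current_clock(),1),flush=True)
E
python3 - <<'E'
from go import *
print(manip.current_eef_rot(),manip.ik(W(-.26,-.083,.22),O),manip.ik(W(-.13,.083,.06),O),manip.ik(W(-.04,-.06,.128),O))
manip.grip(0); manip.movep(W(-.26,-.083,.20),O); st("pre")
manip.move_linear(W(-.26,-.083,.058),O); st("down")
g=manip.move_linear(W(-.115,-.083,.058),O,speed=.05,guard=12); st("right",g)
E
```

```text
[-3.13988810e+00 -7.08072263e-05  3.42767337e-01] [-3.39545703e-01 -2.43770722e-01  1.55346238e+00 -4.44089210e-16
  1.83190099e+00  1.25795416e+00] [ 4.11479705e-03  1.05044005e-01  1.50439136e+00 -4.44089210e-16
  1.53215728e+00  1.60161466e+00] [-2.08381475e-01  3.31634700e-01  1.12412559e+00 -4.44089210e-16
  1.68583236e+00  1.38911839e+00]
pre None [np.float64(-0.26), np.float64(-0.0836), np.float64(0.2)] [ 0.2 -0.2  0.5] 3.3
down None [np.float64(-0.2594), np.float64(-0.0833), np.float64(0.0591)] [-0.8  0.4  0. ] 4.4
right True [np.float64(-0.1314), np.float64(-0.0829), np.float64(0.0574)] [ 0.1 -0.2  0.2] 6.7
```

```bash
python3 - <<'E'
from go import *
g=manip.move_linear(W(-.115,-.083,.058),O,speed=.02,guard=15); st("right again",g)
manip.move_linear(W(-.22,-.083,.058),O); 
manip.move_linear(W(-.22,.083,.058),O,speed=.2); st("left pre")
g=manip.move_linear(W(-.115,.083,.058),O,speed=.05,guard=12); st("left",g)
g=manip.move_linear(W(-.115,.083,.058),O,speed=.02,guard=15); st("left again",g)
manip.move_linear(W(-.24,.083,.058),O)
manip.move_linear(W(-.24,.0,.22),O,speed=.2); st("up")
import cv2
from vis import *
c=manip.capture("top");cv2.imwrite("pics/top1.png",c["frame"][:,:,::-1])
for k,v in measure(c).items(): print(k,v)
E
```

```text
right again True [np.float64(-0.1317), np.float64(-0.0828), np.float64(0.0562)] [ 0.5 -0.1 -0.3] 7.0
left pre None [np.float64(-0.2199), np.float64(0.0824), np.float64(0.0579)] [-0.1 -0.2 -0.1] 8.7
left True [np.float64(-0.1314), np.float64(0.083), np.float64(0.0573)] [-0.3 -0.3 -0.1] 10.3
left again True [np.float64(-0.1318), np.float64(0.083), np.float64(0.0562)] [ 0.3  0.5 -1.1] 10.7
up None [np.float64(-0.2403), np.float64(0.0003), np.float64(0.2186)] [ 0.1  0.2 -1.2] 12.6
cab (0.726176381111145, -0.04921674728393555, 0.23091383278369904, 0.33906638622283936, -1.5345535278320312)
red [(np.int64(530), array([0.094, 0.1  ]), [[-0.1243, 0.0056], [-0.1187, 0.0817], [-0.113, 0.1592]]), (np.int64(515), array([0.095, 0.1  ]), [[-0.1243, -0.1577], [-0.1188, -0.0809], [-0.1132, -0.0036]]), (np.int64(3), array([0.121, 0.123]), [[-0.0461, 0.0479], [-0.0442, 0.048], [-0.042, 0.048]])]
bolt (np.int64(209), np.float64(0.14346274683484517), [[-0.0623, -0.0177], [-0.0467, -0.0055], [-0.0279, 0.004]])
blobs [(np.int64(23549), [0.597, -0.223, 0.02], [0.846, 0.123, 0.149]), (np.int64(21536), [0.379, -0.307, 0.021], [0.565, 0.046, 0.616]), (np.int64(1299), [0.57, 0.192, 0.02], [0.645, 0.268, 0.052])]
```

View pics/top1.png

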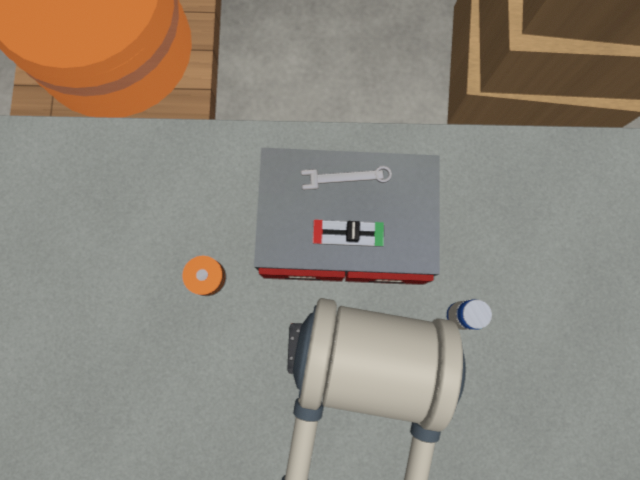

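Both fronts are now flush: red strips level at rows ~275–279, with the outer face about -0.1195 in corrected cabinet x. The can (470,315), discs and spanner haven't moved. Next is the lock slide.

```bash
python3 - <<'E'
from go import *
import cv2
from vis import *
manip.movep(W(-.04,-.062,.22),O); st("over")
manip.move_linear(W(-.04,-.062,.129),O); st("down")
g=manip.move_linear(W(-.04,.025,.129),O,speed=.04,guard=12); st("bolt",g)
g=manip.move_linear(W(-.04,.025,.129),O,speed=.02,guard=15); st("bolt again",g)
manip.move_linear(W(-.04,-.02,.129),O)
manip.move_linear(W(-.04,-.02,.22),O,speed=.2)
manip.movep(W(-.30,-.02,.25),O); st("clear")
c=manip.capture("top");cv2.imwrite("pics/top2.png",c["frame"][:,:,::-1])
for k,v in measure(c).items(): print(k,v)
E
```

```text
over None [np.float64(-0.0406), np.float64(-0.0614), np.float64(0.2196)] [-1.   0.1  0.6] 13.5
down None [np.float64(-0.0397), np.float64(-0.0619), np.float64(0.1309)] [-0.1 -0.5 -0.1] 14.3
bolt True [np.float64(-0.0402), np.float64(0.0098), np.float64(0.1286)] [ 1.1 -1.5  1.2] 15.9
bolt again True [np.float64(-0.0405), np.float64(0.0097), np.float64(0.1279)] [ 0.  -2.5  1.5] 16.3
clear None [np.float64(-0.2997), np.float64(-0.02), np.float64(0.2491)] [-1.1  0.2  0.2] 18.3
cab (0.7262558341026306, -0.049075961112976074, 0.23097769916057587, 0.3390613794326782, -1.60675048828125)
red [(np.int64(519), array([0.095, 0.1  ]), [[-0.1245, 0.0054], [-0.1189, 0.0815], [-0.1133, 0.1591]]), (np.int64(509), array([0.095, 0.1  ]), [[-0.1243, -0.1578], [-0.1189, -0.081], [-0.1133, -0.0039]]), (np.int64(3), array([0.119, 0.121]), [[-0.0456, 0.0477], [-0.0441, 0.0478], [-0.042, 0.0478]])]
bolt (np.int64(213), np.float64(0.14364155163423553), [[-0.0625, 0.0194], [-0.0464, 0.0297], [-0.0276, 0.0411]])
blobs [(np.int64(23552), [0.597, -0.222, 0.02], [0.846, 0.123, 0.148]), (np.int64(19074), [0.391, -0.151, 0.332], [0.479, 0.027, 0.646]), (np.int64(1304), [0.571, 0.192, 0.02], [0.645, 0.268, 0.053]), (np.int64(1099), [0.51, -0.307, 0.02], [0.565, -0.253, 0.119])]
```

View pics/top2.png

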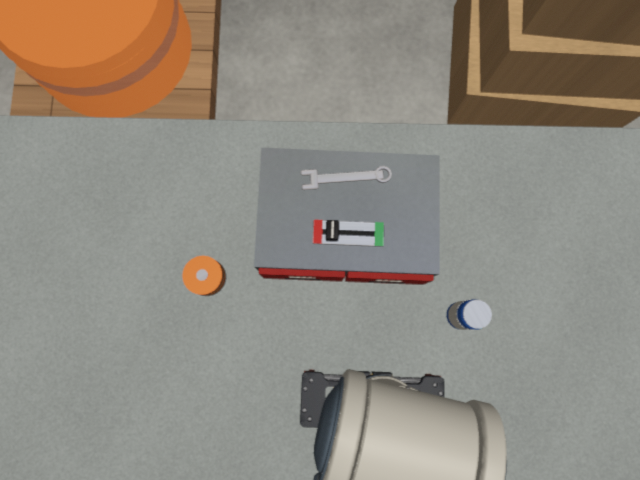

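The slide is now at (332,230), against the red end, with its centre about +0.030 from the track middle, which is full travel. Both fronts are flush and the bystanders are where they were. Handing in.

```bash
python3 -c "
from cell import manip
manip.close_job(); print(manip.current_clock())"
```

```text
the job is handed in; nothing more can be done
the job is handed in; nothing more can be done
```

Both drawers are shut and the cabinet is locked. I pushed the right drawer home, then the left, and then the lock slide to its red end, all with closed fingertips. The job was handed in with the arm clear at about 18 s on the robot's clock.

- **Drawers:** each push ended on a firm stop, and a second slow push moved it no further. In the last top view both fronts are flush with the cabinet, outer face at about -119.5 mm against the -120 mm expected.
- **Lock slide:** it stopped firmly at the red end. Its centre is 30 mm past the track's middle, which is the full 60 mm of travel.
- **Bystanders:** the can and the discs measured the same position before and after, within about 1 mm. I checked the spanner only by eye, and it looks unmoved.
- **Disagreement:** the measured cabinet top came out 229–233 mm deep instead of 240 mm. I corrected the cabinet centre by about 6 mm using the back edge and the lock track, and the places where the pushes stopped agreed with that.

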